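# Check a shelf bracket with a T-square

## Task

A shelf board lies upside down on the worktop with a bracket on it whose screws are only finger-tight. Take the aluminium T-square off the sloping cookbook stand and lay its blade flat on the board, with the fence hanging over the board's long edge on the side away from you and pushed flush against that edge; then slide it gently along the edge until the blade touches the flat leg of the bracket and lies flush along it, on whichever side of the bracket you like, without shifting the bracket. Let go and leave it lying flush against both, without disturbing the moka pot, the flower pot or the screwdriver.

Things in the scene. Friction and masses are not known exactly. Their poses are not given: they have to be found in the camera images.
- square: Aluminium T-square, 0.3 kg, at first on the stand's slope, fence hooked over its top edge. Origin: blade underside, centre line, inner face of fence; x from blade tip to fence (up the slope), z out of the upper face. Blade x -150 to 0, 50 wide, 5 thick (z 0 to 5). Fence: bar 130 long (y), x 0 to 14, z -16 to 27: grip it above the blade, across its 14 mm. Centre of mass near x -24
- shelf_board: Fixed plain wooden shelf board, 190 (x) by 360 (y) by 24 thick, lying on the worktop. Origin at the centre of its underside, z up, x away from the robot; the long edge to use is the far face at x = +95, its top is at z = 24
- bracket: Slotted steel strip screwed to the board's top, 90 by 18 by 3, at x -80 to -62; axes as the board's, origin on the board's centre line. It carries the black bracket, which sits anywhere within y -13 to 13 (not in this reading: see or feel) and slips along y if pushed with 12 N. Flat leg 24 wide (y), 8 thick, x -91 to 65, square to the long edge; wall leg 100 high at x -91; brace to x 2
- stand: Fixed plywood cookbook stand, about 180 by 170 by 140 high. Origin at the centre of its foot on the worktop, z up, x away from the robot. Its panel, 190 long, 170 wide and 12 thick, rises away from the robot at 35 degrees from level; low end of the panel's face at x -85, z 30
- stand_edge (a point): Middle of the top edge of the stand's panel (upper face), at x +71, z 139 in the stand's frame
- grip (a point): Middle of the top of the square's fence (square frame x +7, y 0, z 27)
- fence_left (a point): Point on the fence's inner face at its +y end, level with the blade's underside (square frame 0, +65, 0)
- fence_right (a point): Point on the fence's inner face at its -y end, level with the blade's underside (square frame 0, -65, 0)
- blade_root (a point): Point on the blade's underside on its centre line, 35 from the fence (square frame -35, 0, 0)
- blade_tip (a point): End of the blade, underside, on its centre line (square frame -150, 0, 0)
- moka_pot: Steel moka pot, 92 across, 177 high, black handle; a bystander. Origin at the centre of its foot
- flower_pot: White ceramic flower pot with green leaves, 90 across, 120 high; a bystander. Origin at the centre of its foot
- screwdriver: Screwdriver about 200 long lying on the worktop; a bystander. Origin underneath its middle
Not all that is in view belongs to the job. Several things have the shape of the square; the one meant has the colours described above.

How it is judged:
On the way, in this order (a step that is already met when the one before it is completed fails the run):
1. the square is lifted clear of the stand in the fingers (contact force between the fingers and square above 1 N and contact force between square and stand below 0.05 N and distance of square from where it was at the start of the episode above 0.03 m), for 0.2 s.
2. with the blade on the board or within 5 mm above it and the fence at the far edge (both ends within 4 mm), the square touches the bracket (more than 0.3 N) (x of fence_left in the frame of shelf_board between 0.091 and 0.099 m and x of fence_right in the frame of shelf_board between 0.091 and 0.099 m and z of blade_root in the frame of shelf_board between 0.021 and 0.029 m and z of blade_tip in the frame of shelf_board between 0.021 and 0.029 m and contact force between square and bracket above 0.3 N), for 0.05 s.
At the end, for the whole second after the job is handed in: The square lies released and at rest, its blade flat on the board (within 2 mm of the top at root and tip), both ends of the fence within 1.5 mm of the board's far edge, and the blade within 2 mm of the bracket's flat leg and square to the board's edge (0.02 rad), on either side of the bracket (x of fence_left in the frame of shelf_board between 0.093 and 0.0965 m and x of fence_right in the frame of shelf_board between 0.093 and 0.0965 m and z of blade_root in the frame of shelf_board between 0.022 and 0.0262 m and z of blade_tip in the frame of shelf_board between 0.022 and 0.0262 m and (y of bracket_arm_c0 in the frame of square between 0.035 and 0.039 m or y of bracket_arm_c0 in the frame of square between -0.039 and -0.035 m) and angle between the y axis of square and the y axis of shelf_board, either way round below 0.02 rad and contact force between the fingers and square below 0.05 N and linear speed of square below 0.01 m/s and angular speed of square below 0.05 rad/s); the robot touches nothing.
It fails at once if the bracket is shifted (its flat leg moved more than 3 mm) (distance of bracket_arm_c0 from where it was at the start of the episode above 0.003 m).
It fails at once if the moka pot is disturbed (moved more than 25 mm) (distance of moka_pot from where it was at the start of the episode above 0.025 m).
It fails at once if the flower pot is disturbed (moved more than 25 mm) (distance of flower_pot from where it was at the start of the episode above 0.025 m).
It fails at once if the screwdriver is disturbed (moved more than 25 mm) (distance of screwdriver from where it was at the start of the episode above 0.025 m).
It also fails if it takes over 45 s, if anything falls off the work surface, if the arm or the gripper's body presses on something with over 40 N, if the wrist force passes 120 N, or if a joint passes its speed limit or range.

## Robot

A 7-joint arm with a two-finger parallel gripper is mounted at the origin on the work surface. World frame = base frame: x ahead of the robot, y to its left, z up, the work surface at z = 0. Lengths are in m, angles in rad, forces in N, time in s.
With the tool pointing down it reaches from about 0.4 to 0.85 m from the base axis. Payload 10.4 kg.
Tool frame: the origin (TCP) lies midway between the tips of the shut fingers; the grasp point (between the pads) lies r.grip_point_offset behind it (r.grip_point_offset is the distance from the TCP to the grasp point, in m); z points along the fingers, y is the line along which they close (so a half turn about z gives the same grasp; the last joint's range is limited). The gripper opens to 87 mm and grips with 3 to 60 N. Pads are 19 mm wide; open, the fingers measure 117 mm over their backs; the gripper's body (75 mm by 190 mm) begins 51 mm behind the grasp point.
Start: joints at [-1.194, 0.332, -0.065, 1.46, 0.022, 1.35, -0.088], TCP at [0.243, 0.576, 0.196] pointing down, gripper open.
Joint ranges: [-2.6, 2.6], [-0.5, 2.12], [-1.47, 1.34], [0.16, 2.42], [-1.27, 4.41], [0.06, 2.06], [-2.6, 2.6]. Speed limits (rad/s): [2.22, 2.22, 2.79, 2.79, 3.14, 3.14, 3.14].

## Interface

Orientations are given as a unit quaternion [x, y, z, w].
In Python, from bench import r gives the robot as it stands.
- The arm moves only by the tool play_rows, never from a script. Its arguments are lists of equal length, an entry for each row: "claw": the closure, from 0 (fully open) to 1 (shut); "delta_pos": the shift along the tool's x, y, z scaled (see below), a list of three; "delta_rot": the turn, a rotation vector about the tool's x, y, z scaled (see below), a list of three. A call has 1 to 8 rows; each row shifts and turns the commanded pose from where the row before left it, along the tool's axes as they then stand; what a row does not reach is not made up. The controller multiplies each number of a shift by 200 mm and each number of a turn by pi rad. A row lasts 1/10 s, in which the tool goes at most 50 mm and 8.59 degrees, less where a joint would pass 70% of its speed; a pose out of reach is approached as far as the arm can. A call with a number of a shift or a turn outside -1 to 1 is refused whole. A call with a gripper value outside its range is refused whole. The fingers move at their own pace and stop on an object; "squeeze" is the grip in N (left out, the last holds). Time passes only in rows, so rows that do not move let the fingers close. It gives the time, the measured TCP pose, the force, the opening and the grip force at its end, in the units of the state.
- r.read_state(): the state, without advancing time (a new reading comes with each control period).
- r.camera(name): name is "side" or "top"; returns a dict with "pixels" (420x560x3 uint8, red, green, blue), "camera_matrix" (3x3 intrinsics, pixels), "cam_to_world" (4x4, takes a point from camera to world coordinates). Camera axes: x right, y up, looking along -z (the intrinsics and any distortion apply to the point x, -y, -z); pixel columns grow to the right and rows downward; lengths in m; the calibration is good to about 2 mm. A picture is of the moment at which its call begins. There is no depth.
- r.close_job(): hands the job in; it is judged then, once.
The state is a dict: "time": time; "joint_positions": joint angles; "joint_vel": joint speeds; "joint_torque": joint torques, N m; "ee_pos": TCP position; "eef_rot": TCP orientation; "ft_force": force on the tool from outside, world axes, zero at the start; "torque": the same for the moment, N m; "width": finger opening in m; "grip_force": force on a finger pad.
Only numpy, scipy, OpenCV 4.12 (cv2) and the standard library are available. Lean on these libraries where they do the work, as an engineer would, in place of code of your own. Each camera call takes 0.05 s, during which the arm holds its last target. There are 200 camera calls.

## Working session

There is one attempt and no reset: what is moved stays moved. The work goes in short steps, Python scripts to look and compute and a tool call to move; the robot and the scene stay as the last step left them, time stands still between calls to the robot, and variables do not carry over. Pictures are saved under pics/ and viewed, at most 10 in all, crops included, and the job is handed in when it is done.

Besides the shell and the picture viewer there is one more tool, called after ">>>" as name(argument=value, ...), one argument or row to a line, values as JSON. play_rows: Moves the arm, as the interface text tells. Shifts and turns lie within -1 to 1; 1 stands for 200 mm of shift or pi rad of turn. Its arguments: {"type":"object","properties":{"claw":{"type":"array"},"delta_pos":{"type":"array"},"delta_rot":{"type":"array"},"squeeze":{"type":"number"}},"required":["claw","delta_pos","delta_rot"]}

```bash
ls; mkdir -p pics
python3 - <<'E'
from bench import r
import cv2,numpy as np,pickle
s=r.read_state();print({k:np.round(v,3) for k,v in s.items()},r.grip_point_offset)
for n in ("side","top"):
    c=r.camera(n);pickle.dump(c,open(f"{n}0.pkl","wb"))
    cv2.imwrite(f"pics/{n}0.png",c["pixels"][:,:,::-1])
    print(n,c["camera_matrix"],np.round(c["cam_to_world"],4),[k for k in c])
E
```

```text
pics
{'time': np.float64(0.0), 'joint_positions': array([-1.194,  0.333, -0.065,  1.461,  0.022,  1.35 , -0.089]), 'joint_vel': array([ 0.001, -0.   ,  0.002,  0.001, -0.   , -0.   ,  0.   ]), 'joint_torque': array([-1.0000e-03, -6.2324e+01,  2.4000e-02, -3.8990e+01, -6.2000e-02,
        3.9000e-02,  0.0000e+00]), 'ee_pos': array([0.243, 0.575, 0.195]), 'eef_rot': array([ 0.199,  0.98 , -0.001, -0.   ]), 'ft_force': array([-0.021, -0.195,  0.041]), 'torque': array([ 0.011,  0.003, -0.018]), 'grip_force': np.float64(0.0), 'width': np.float64(0.087)} 0.0187
side [[408.38985359   0.         282.25442954]
 [  0.         408.38985359 207.11975906]
 [  0.           0.           1.        ]] [[ 0.8621  0.2899 -0.4157  0.1214]
 [-0.5065  0.465  -0.7261 -0.8624]
 [-0.0171  0.8365  0.5477  0.7794]
 [ 0.      0.      0.      1.    ]] ['pixels', 'camera_matrix', 'cam_to_world']
top [[394.77184085   0.         277.62701186]
 [  0.         394.77184085 214.7434394 ]
 [  0.           0.           1.        ]] [[ 0.0033  0.9968 -0.0798  0.536 ]
 [-0.9998  0.0016 -0.0214 -0.0127]
 [-0.0212  0.0798  0.9966  1.246 ]
 [ 0.      0.      0.      1.    ]] ['pixels', 'camera_matrix', 'cam_to_world']
```

View pics/side0.png

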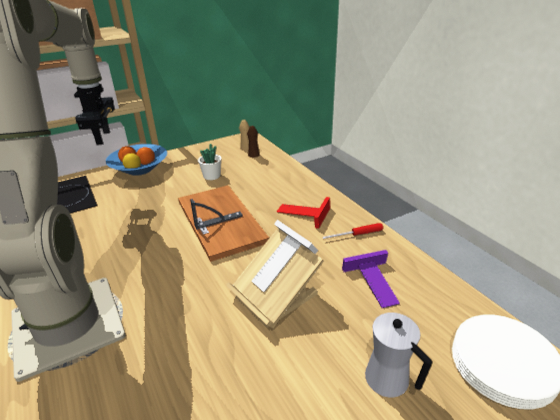

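View pics/top0.png

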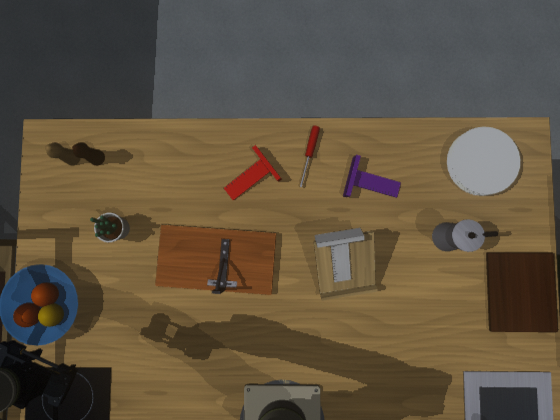

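The top view shows the board at (217,260) with the black bracket at (223,265), and the stand at (343,263). There are three T-shapes: red (255,175), purple (370,180) and grey on the stand's slope (340,250). The grey one fits, because it is aluminium and hooked over the stand's top edge. I'll confirm it in a crop.

```bash
cat > h.py <<'E'
import numpy as np,cv2,pickle
def ray(c,uv):
    K=c["camera_matrix"];T=c["cam_to_world"]
    uv=np.atleast_2d(uv).astype(float)
    d=np.c_[(uv[:,0]-K[0,2])/K[0,0],-(uv[:,1]-K[1,2])/K[1,1],-np.ones(len(uv))]
    return T[:3,3],d@T[:3,:3].T
def plane(c,uv,z):
    o,d=ray(c,uv);return o+d*((z-o[2])/d[:,2])[:,None]
def proj(c,P):
    K=c["camera_matrix"];T=c["cam_to_world"]
    q=(np.atleast_2d(P)-T[:3,3])@T[:3,:3]
    return np.c_[K[0,2]+K[0,0]*q[:,0]/-q[:,2],K[1,2]+K[1,1]*-q[:,1]/-q[:,2]]
def tri(c1,u1,c2,u2):
    o1,d1=ray(c1,u1);o2,d2=ray(c2,u2);d1=d1[0];d2=d2[0]
    A=np.c_[d1,-d2];t=np.linalg.lstsq(A,o2-o1,rcond=None)[0]
    p,q=o1+t[0]*d1,o2+t[1]*d2
    return (p+q)/2,np.linalg.norm(p-q)
E
python3 - <<'E'
from h import *
t=pickle.load(open("top0.pkl","rb"));s=pickle.load(open("side0.pkl","rb"))
a=cv2.resize(t["pixels"][215:310,145:390],None,fx=3.2,fy=3.2,interpolation=cv2.INTER_CUBIC)
cv2.imwrite("pics/c1.png",a[:,:,::-1])
b=cv2.resize(s["pixels"][180:330,170:335],None,fx=4,fy=4,interpolation=cv2.INTER_CUBIC)
cv2.imwrite("pics/c2.png",b[:,:,::-1])
for n,c,box in(("top",t,(140,215,290,305)),("side",s,(170,180,280,260))):
    hsv=cv2.cvtColor(c["pixels"],cv2.COLOR_RGB2HSV)
    for nm,px in (("board",(180,260) if n=="top" else (220,205)),("table",(100,280) if n=="top" else (160,230)),("bl",(341,265) if n=="top" else (272,268))):
        print(n,nm,hsv[px[1],px[0]])
E
```

```text
top board [ 13 182 122]
top table [ 19 128 138]
top bl [100   6 137]
side board [ 13 158 194]
side table [ 19 105 218]
side bl [  0   0 245]
```

View pics/c1.png

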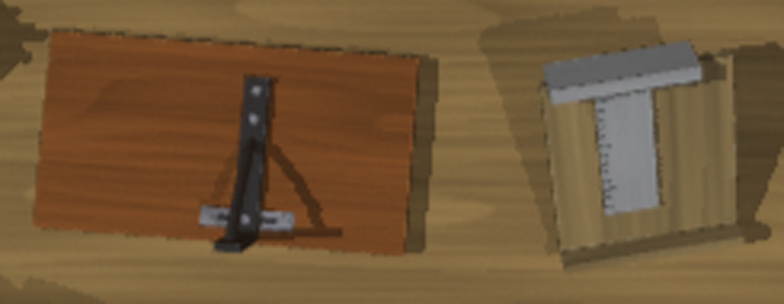

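View pics/c2.png

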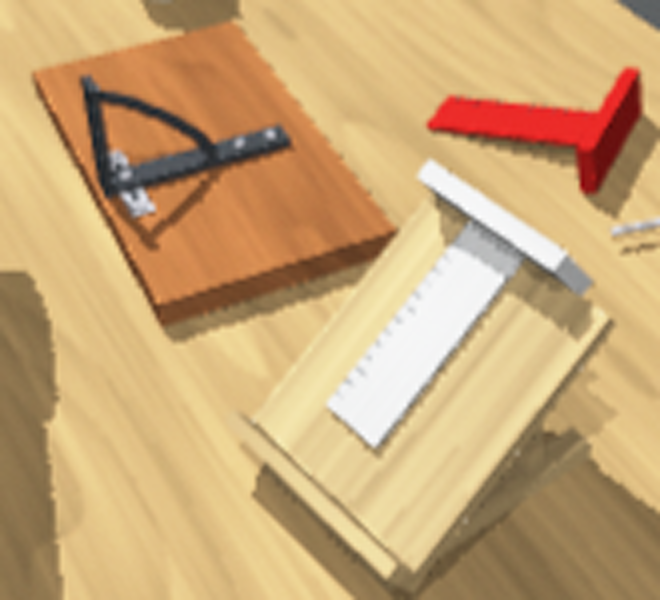

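The crops confirm that the grey square on the stand, with its ruler marks and fence over the top edge, is the one meant. Next I'll measure it, the board and the bracket.

```bash
cat > m.py <<'E'
from h import *
t=pickle.load(open("top0.pkl","rb"));s=pickle.load(open("side0.pkl","rb"))
T=lambda p:(np.array(p)+.5)/3.2-.5+[145,215]
S=lambda p:(np.array(p)+.5)/4-.5+[170,180]
np.set_printoptions(precision=4,suppress=True)
def mask_quad(c,box,lo,hi):
    hsv=cv2.cvtColor(c["pixels"],cv2.COLOR_RGB2HSV);m=cv2.inRange(hsv,lo,hi)
    k=np.zeros_like(m);x0,y0,x1,y1=box;k[y0:y1,x0:x1]=m[y0:y1,x0:x1]
    return k
print("board top"); B={}
for n,a,b in(("+x+y",(52,30),(240,24)),("+x-y",(419,58),(398,236)),("-x-y",(405,254),(163,305)),("-x+y",(34,226),(36,74))):
    B[n]=(plane(t,T(a),.024)[0]+plane(s,S(b),.024)[0])/2
    print(n,plane(t,T(a),.024)[0],plane(s,S(b),.024)[0])
print("bracket leg end z32",plane(t,[T((246,76)),T((272,78))],.032),plane(s,[S((285,128)),S((291,145))],.032))
print("square")
for n,a,b in(("tip+y",(606,214),(330,405)),("tip-y",(659,208),(376,446)),("fence out+y",(546,91),(432,158)),("fence in+y",(550,103),(418,182)),("fence out-y",(697,67),(572,260)),("fence in-y",(700,80),(558,280))):
    print(n,*tri(t,T(a),s,S(b)))
E
python3 m.py
```

```text
board top
+x+y [0.6041 0.3777 0.024 ] [0.6032 0.3664 0.024 ]
+x-y [0.5778 0.0197 0.024 ] [0.5729 0.01   0.024 ]
-x-y [0.3905 0.0324 0.024 ] [0.3902 0.0279 0.024 ]
-x+y [0.4151 0.3901 0.024 ] [0.414 0.382 0.024]
bracket leg end z32 [[0.5598 0.186  0.032 ]
 [0.5579 0.1609 0.032 ]] [[0.5591 0.1771 0.032 ]
 [0.5525 0.1521 0.032 ]]
square
tip+y [ 0.4325 -0.156   0.0544] 0.0010079110517855832
tip-y [ 0.4389 -0.2051  0.0567] 0.0019801105378164405
fence out+y [ 0.5461 -0.0928  0.1666] 0.002154112467964973
fence in+y [ 0.5347 -0.0964  0.1539] 0.0006543441596839558
fence out-y [ 0.5679 -0.2228  0.1601] 0.004137656837353748
fence in-y [ 0.5563 -0.2264  0.1521] 0.0027594112163406613
```

```bash
cat > go.py <<'E'
import sys
from h import *
from scipy.spatial.transform import Rotation as R
from bench import r
np.set_printoptions(precision=4,suppress=True)
def frame(yaw,tilt):   # tool y along 'square x', tool z = -square z
    y=np.deg2rad(yaw);a=np.deg2rad(tilt)
    X=np.array([np.cos(a)*np.cos(y),np.cos(a)*np.sin(y),np.sin(a)]);Z=np.array([-np.sin(a)*np.cos(y),-np.sin(a)*np.sin(y),np.cos(a)])
    return R.from_matrix(np.c_[np.cross(X,-Z),X,-Z])
def deltas(wps):
    """from now: list of (pos or None, yaw, tilt or None); translate first, then turn"""
    s=r.read_state();p=np.array(s["ee_pos"]);q=R.from_quat(s["eef_rot"])
    print("t",s["time"],"at",p,"Xsq",q.as_matrix()[:,1],"F",np.array(s["ft_force"]),"w",s["width"],s["grip_force"])
    for pos,yt in wps:
        if pos is not None:
            d=q.inv().apply(np.array(pos)-p)/.2;print("shift",d,"rows>=",np.linalg.norm(d)*4);p=np.array(pos)
        if yt is not None:
            g=frame(*yt);w=(q.inv()*g).as_rotvec()/np.pi;print("turn",w,"rows>=",np.linalg.norm(w)*180/8.59);q=g
E
python3 - <<'E'
from go import *
deltas([((.45,.25,.36),None),((.50,-.168,.30),(9,35)),((.505,-.168,.231),None)])
E
```

```text
t 0.1 at [0.2431 0.5754 0.1951] Xsq [ 0.3892  0.9212 -0.0012] F [ 0.0069  0.0975 -0.109 ] w 0.08733594832287758 0.0
shift [-1.586  -1.097  -0.8232] rows>= 8.387168671932493
shift [-1.0437 -1.8275  0.3023] rows>= 8.504681063978827
turn [-0.1776 -0.0983  0.3124] rows>= 7.806704109554132
shift [-0.0039 -0.1777  0.2968] rows>= 1.3836184445142379
```

>>> play_rows(
  claw=[0, 0, 0, 0, 0, 0, 0, 0],
  delta_pos=[
    [-0.15, -0.1, -0.1],
    [-0.15, -0.1, -0.1],
    [-0.15, -0.1, -0.1],
    [-0.15, -0.1, -0.1],
    [-0.15, -0.1, -0.1],
    [-0.15, -0.1, -0.1],
    [-0.15, -0.1, -0.1],
    [-0.15, -0.1, -0.1],
  ],
  delta_rot=[
    [0, 0, 0],
    [0, 0, 0],
    [0, 0, 0],
    [0, 0, 0],
    [0, 0, 0],
    [0, 0, 0],
    [0, 0, 0],
    [0, 0, 0],
  ],
)

```text
time: 0.9
ee_pos: [0.4025, 0.3334, 0.3564]
eef_rot: [0.199, 0.98, -0.0, -0.0]
ft_force: [-0.5, 0.6, 0.2]
width: 0.0874
grip_force: 0.0
```

>>> play_rows(
  claw=[0, 0, 0, 0, 0, 0, 0, 0],
  delta_pos=[
    [-0.13, -0.19, 0],
    [-0.13, -0.19, 0],
    [-0.13, -0.19, 0],
    [-0.13, -0.19, 0],
    [-0.13, -0.19, 0],
    [-0.13, -0.19, 0],
    [-0.13, -0.19, 0],
    [-0.13, -0.19, 0],
  ],
  delta_rot=[
    [0, 0, 0],
    [0, 0, 0],
    [0, 0, 0],
    [0, 0, 0],
    [0, 0, 0],
    [0, 0, 0],
    [0, 0, 0],
    [0, 0, 0],
  ],
)

```text
time: 1.7
ee_pos: [0.4751, -0.028, 0.3556]
eef_rot: [0.199, 0.98, 0.0, -0.0]
ft_force: [1.0, -0.1, -0.2]
width: 0.0871
grip_force: 0.0
```

>>> play_rows(
  claw=[0, 0, 0, 0, 0, 0, 0, 0],
  delta_pos=[
    [0, 0, 0],
    [0, 0, 0],
    [0, 0, 0],
    [0, 0, 0],
    [0, 0, 0],
    [0, 0, 0],
    [0, 0, 0],
    [0, 0, 0],
  ],
  delta_rot=[
    [-0.022, -0.012, 0.038],
    [-0.022, -0.012, 0.038],
    [-0.022, -0.012, 0.038],
    [-0.022, -0.012, 0.038],
    [-0.022, -0.012, 0.038],
    [-0.022, -0.012, 0.038],
    [-0.022, -0.012, 0.038],
    [-0.022, -0.012, 0.038],
  ],
)

```text
time: 2.5
ee_pos: [0.4718, -0.0242, 0.3564]
eef_rot: [0.578, 0.769, 0.21, 0.175]
ft_force: [-0.5, 1.2, 1.3]
width: 0.0866
grip_force: 0.0
```

Run:
```python
from go import *
deltas([((.505,-.168,.231),(9,35)),((.5613,-.1593,.1494),None)])
```

```text
t 2.5 at [ 0.4718 -0.0242  0.3564] Xsq [0.8155 0.2426 0.5254] F [-0.5311  1.2195  1.3017] w 0.08658749754156816 0.0
shift [-0.7211 -0.3684  0.5306] rows>= 3.8726903721871153
turn [-0.0178 -0.0138  0.0354] rows>= 0.8788237813382273
shift [-0.0011 -0.0007  0.4976] rows>= 1.9903708197217933
```

>>> play_rows(
  claw=[0, 0, 0, 0, 0, 0, 0, 0],
  delta_pos=[
    [-0.144, -0.074, 0.106],
    [-0.144, -0.074, 0.106],
    [-0.144, -0.074, 0.106],
    [-0.144, -0.074, 0.106],
    [-0.144, -0.074, 0.106],
    [0, 0, 0],
    [0, 0, 0],
    [0, 0, 0],
  ],
  delta_rot=[
    [0, 0, 0],
    [0, 0, 0],
    [0, 0, 0],
    [0, 0, 0],
    [0, 0, 0],
    [-0.009, -0.007, 0.018],
    [-0.009, -0.007, 0.018],
    [0, 0, 0],
  ],
)

```text
time: 3.3
ee_pos: [0.5053, -0.1685, 0.2333]
eef_rot: [0.619, 0.725, 0.229, 0.196]
ft_force: [0.4, 0.1, -0.2]
width: 0.0871
grip_force: 0.0
```

Run:
```python
from go import *
deltas([((.5613,-.1593,.1494),(9,35))])
P=np.array(r.read_state()["ee_pos"])
ims=[]
for n in("top","side"):
    c=r.camera(n);pickle.dump(c,open(n+"1.pkl","wb"));u=proj(c,P)[0];print(n,u)
    im=c["pixels"][:,:,::-1].copy()
    x,y=np.round(u).astype(int);x0=min(max(x-50,0),460);y0=min(max(y-60,0),300)
    print("crop0",x0,y0)
    a=cv2.resize(im[y0:y0+120,x0:x0+100],None,fx=4,fy=4,interpolation=cv2.INTER_CUBIC)
    cv2.drawMarker(a,tuple(((u-[x0,y0]+.5)*4-.5).astype(int).tolist()),(0,255,0),0,12);ims.append(a)
cv2.imwrite("pics/h1.png",np.hstack(ims))
```

```text
t 3.3 at [ 0.5053 -0.1685  0.2333] Xsq [0.8077 0.1278 0.5756] F [ 0.4322  0.0504 -0.2107] w 0.08710507129584183 0.0
shift [ 0.0018 -0.0093  0.5066] rows>= 2.0268443243720657
turn [ 0.0008  0.0001 -0.    ] rows>= 0.01681192306520354
top [347.3377 258.7014]
crop0 297 199
side [277.5036 216.7869]
crop0 228 157
```

View pics/h1.png

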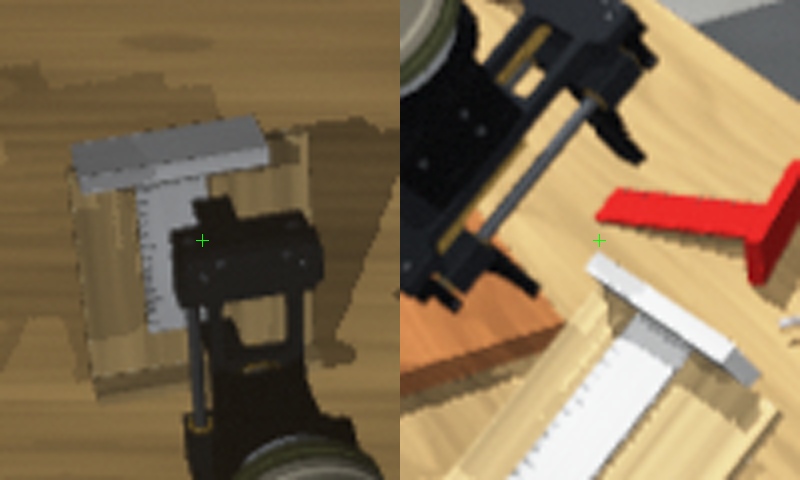

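Run:
```python
from go import *
st=r.read_state();P=np.array(st["ee_pos"]);M=R.from_quat(st["eef_rot"]).as_matrix()
G=np.array([.5505,-.161,.165])
for n,o in(("top",(297,199)),("side",(228,157))):
    c=pickle.load(open(n+"1.pkl","rb"))
    ox=400 if n=="side" else 0
    f=lambda Q:(proj(c,Q)-o+.5)*4-.5+[ox,0]
    for k in(.0435,.0585):
        for x in(-.0095,.0095):
            print(n,k,x,"far",f(P+k*M[:,1]+x*M[:,0]),"near",f(P-k*M[:,1]+x*M[:,0]))
    print("grip",f(G))
```

```text
top 0.0435 -0.0095 far [[215.119  181.1134]] near [[221.4208 290.1629]]
top 0.0435 0.0095 far [[184.8372 185.8897]] near [[192.4413 294.7125]]
top 0.0585 -0.0095 far [[213.9747 161.3123]] near [[222.4529 308.0225]]
top 0.0585 0.0095 far [[183.4565 166.1299]] near [[193.6867 312.5351]]
grip [[175.5272 170.3112]]
side 0.0435 -0.0095 far [[656.8668 188.053 ]] near [[564.6924 303.9936]]
side 0.0435 0.0095 far [[636.0645 175.1082]] near [[544.8594 289.4233]]
side 0.0585 -0.0095 far [[672.5652 168.3068]] near [[548.6039 324.2303]]
side 0.0585 0.0095 far [[651.6003 155.6358]] near [[528.9426 309.3732]]
grip [[658.6681 302.9778]]
```

>>> play_rows(
  claw=[0, 0, 0, 0, 0, 0],
  delta_pos=[
    [0, -0.002, 0.1],
    [0, -0.002, 0.1],
    [0, -0.002, 0.1],
    [0, -0.002, 0.1],
    [0, 0, 0.08],
    [0, 0, 0],
  ],
  delta_rot=[
    [0, 0, 0],
    [0, 0, 0],
    [0, 0, 0],
    [0, 0, 0],
    [0, 0, 0],
    [0, 0, 0],
  ],
)

```text
time: 4.0
ee_pos: [0.5596, -0.1596, 0.1534]
eef_rot: [0.618, 0.726, 0.228, 0.196]
ft_force: [-1.1, -0.5, -0.3]
width: 0.0868
grip_force: 0.0
```

Run:
```python
from go import *
deltas([((.5613,-.1593,.1494),(9,35))])
ims=[]
for n,o in(("top",(297,199)),("side",(228,157))):
    c=r.camera(n);x0,y0=o
    ims.append(cv2.resize(c["pixels"][y0:y0+120,x0:x0+100,::-1],None,fx=4,fy=4,interpolation=cv2.INTER_CUBIC))
cv2.imwrite("pics/h2.png",np.hstack(ims))
```

```text
t 4.0 at [ 0.5596 -0.1596  0.1534] Xsq [0.8083 0.1321 0.5738] F [-1.052  -0.4902 -0.2812] w 0.08683541244136454 0.0
shift [-0.0001 -0.0046  0.0215] rows>= 0.08776887261137652
turn [ 0.0001 -0.0001  0.0013] rows>= 0.027166916395026622
```

View pics/h2.png

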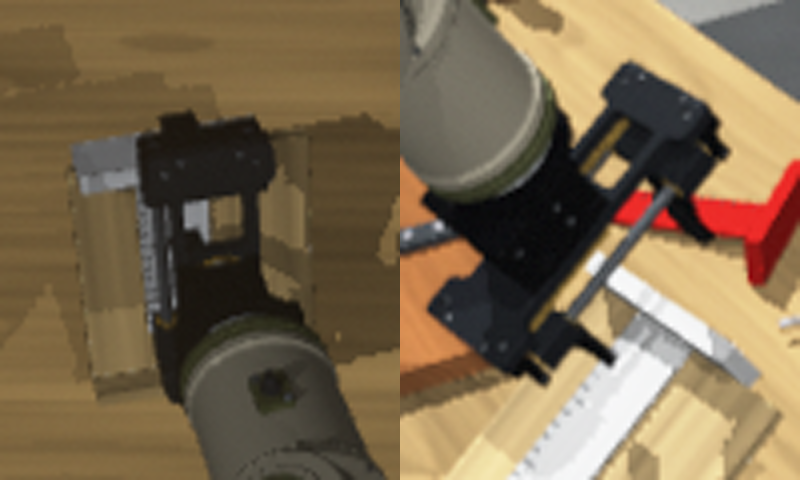

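The fingers straddle the fence: in the side crop the tips are at (710,238) and (612,362), and the fence middle is at (664,309). Closing now.

>>> play_rows(
  claw=[0.6, 0.7, 0.8, 0.9, 1, 1, 1, 1],
  delta_pos=[
    [0, 0, 0],
    [0, 0, 0],
    [0, 0, 0],
    [0, 0, 0],
    [0, 0, 0],
    [0, 0, 0],
    [0, 0, 0],
    [0, 0, 0],
  ],
  delta_rot=[
    [0, 0, 0],
    [0, 0, 0],
    [0, 0, 0],
    [0, 0, 0],
    [0, 0, 0],
    [0, 0, 0],
    [0, 0, 0],
    [0, 0, 0],
  ],
  squeeze=25,
)

```text
time: 4.9
ee_pos: [0.5595, -0.1605, 0.155]
eef_rot: [0.619, 0.725, 0.229, 0.197]
ft_force: [-0.6, -0.2, -0.6]
width: 0.0314
grip_force: 0.0
```

Run:
```python
from go import *
deltas([((.5613,-.1593,.1494),(9,35))])
```

```text
t 4.9 at [ 0.5595 -0.1605  0.155 ] Xsq [0.807  0.1292 0.5763] F [-0.5576 -0.2156 -0.5904] w 0.03144586863814892 0.0
shift [ 0.0045 -0.0081  0.0285] rows>= 0.1198883238689493
turn [0.0011 0.0003 0.0004] rows>= 0.024664468647098637
```

>>> play_rows(
  claw=[1, 1, 1, 1, 1, 1, 1, 1],
  delta_pos=[
    [0, 0, 0.02],
    [0, 0, 0],
    [0, 0, 0],
    [0, 0, 0],
    [0, 0, 0],
    [0, 0, 0],
    [0, 0, 0],
    [0, 0, 0],
  ],
  delta_rot=[
    [0, 0, 0],
    [0, 0, 0],
    [0, 0, 0],
    [0, 0, 0],
    [0, 0, 0],
    [0, 0, 0],
    [0, 0, 0],
    [0, 0, 0],
  ],
)

```text
time: 5.7
ee_pos: [0.5618, -0.1601, 0.1518]
eef_rot: [0.619, 0.725, 0.23, 0.197]
ft_force: [0.0, 0.5, -0.4]
width: 0.0004
grip_force: 0.0
```

Run:
```python
from go import *
st=r.read_state();P=np.array(st["ee_pos"]);print(P)
ims=[]
for n,o in(("top",(297,199)),("side",(248,177))):
    c=r.camera(n);x0,y0=o;pickle.dump(c,open(n+"2.pkl","wb"))
    a=cv2.resize(c["pixels"][y0:y0+100,x0:x0+80,::-1],None,fx=5,fy=5,interpolation=cv2.INTER_CUBIC)
    u=proj(c,P)[0];print(n,u,(u-o+.5)*5-.5);cv2.drawMarker(a,tuple(((u-o+.5)*5-.5).astype(int).tolist()),(0,255,0),0,12);ims.append(a)
cv2.imwrite("pics/h3.png",np.hstack(ims))
```

```text
[ 0.5618 -0.1601  0.1518]
top [339.4866 237.1523] [214.4332 192.7614]
side [295.9259 234.9524] [241.6297 291.7618]
```

View pics/h3.png

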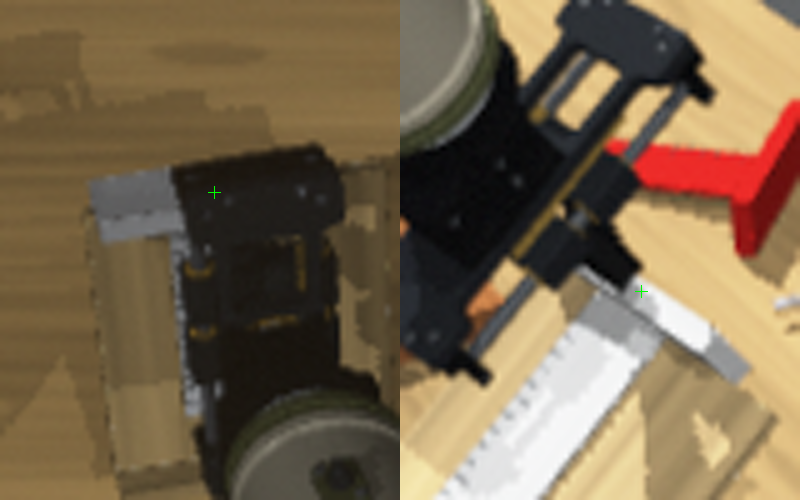

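Run:
```python
from go import *
t=pickle.load(open("top1.pkl","rb"));s=pickle.load(open("side1.pkl","rb"))
a=(np.array([213,200])+.5)/4-.5+[297,199]
b=(np.array([237,153])+.5)/4-.5+[228,157]
p,g=tri(t,a,s,b)
P=np.array([.5053,-.1685,.2333]);M=frame(9,35).as_matrix();q=P+.051*M[:,1]
print("obs",p,g,"state",q,"diff",p-q,"tool axes",M.T@(p-q))
```

```text
obs [ 0.5316 -0.1673  0.2846] 0.0013072109630073822 state [ 0.5466 -0.162   0.2626] diff [-0.0149 -0.0054  0.022 ] tool axes [-0.0029 -0.0001 -0.027 ]
```

The fingers closed on nothing: their tips sit just above the fence (side crop about (627,285)). I'll open to half, feel downwards for the blade, and back off.

>>> play_rows(
  claw=[0.35, 0.35, 0.35, 0.35, 0.35, 0.35, 0.35, 0.35],
  delta_pos=[
    [0, 0, -0.02],
    [0, 0, 0],
    [0, 0, 0],
    [0, 0, 0],
    [0, 0, 0],
    [0, 0, 0],
    [0, 0, 0],
    [0, 0, 0],
  ],
  delta_rot=[
    [0, 0, 0],
    [0, 0, 0],
    [0, 0, 0],
    [0, 0, 0],
    [0, 0, 0],
    [0, 0, 0],
    [0, 0, 0],
    [0, 0, 0],
  ],
)

```text
time: 6.6
ee_pos: [0.5595, -0.1605, 0.155]
eef_rot: [0.619, 0.725, 0.23, 0.197]
ft_force: [-0.9, -0.2, -0.5]
width: 0.0538
grip_force: 0.0
```

>>> play_rows(
  claw=[0.35, 0.35, 0.35, 0.35, 0.35, 0.35, 0.35, 0.35],
  delta_pos=[
    [0, 0, 0.02],
    [0, 0, 0.01],
    [0, 0, 0.01],
    [0, 0, 0.01],
    [0, 0, 0.01],
    [0, 0, 0.01],
    [0, 0, 0],
    [0, 0, 0],
  ],
  delta_rot=[
    [0, 0, 0],
    [0, 0, 0],
    [0, 0, 0],
    [0, 0, 0],
    [0, 0, 0],
    [0, 0, 0],
    [0, 0, 0],
    [0, 0, 0],
  ],
)

```text
time: 7.4
ee_pos: [0.5675, -0.1592, 0.1436]
eef_rot: [0.619, 0.725, 0.229, 0.197]
ft_force: [0.1, 0.3, -0.7]
width: 0.0566
grip_force: 0.0
```

>>> play_rows(
  claw=[0.35, 0.35, 0.35, 0.35, 0.35],
  delta_pos=[
    [0, 0, 0.01],
    [0, 0, 0.01],
    [0, 0, 0.01],
    [0, 0, 0.01],
    [0, 0, 0],
  ],
  delta_rot=[
    [0, 0, 0],
    [0, 0, 0],
    [0, 0, 0],
    [0, 0, 0],
    [0, 0, 0],
  ],
)

```text
time: 7.9
ee_pos: [0.572, -0.1584, 0.1367]
eef_rot: [0.619, 0.725, 0.229, 0.197]
ft_force: [0.8, 0.1, 1.3]
width: 0.0565
grip_force: 0.0
```

>>> play_rows(
  claw=[0.35, 0.35, 0.35],
  delta_pos=[
    [0, 0, 0.01],
    [0, 0, 0.01],
    [0, 0, 0],
  ],
  delta_rot=[
    [0, 0, 0],
    [0, 0, 0],
    [0, 0, 0],
  ],
)

```text
time: 8.2
ee_pos: [0.5743, -0.1581, 0.1335]
eef_rot: [0.619, 0.725, 0.229, 0.197]
ft_force: [0.2, -0.3, 0.3]
width: 0.0566
grip_force: 0.0
```

Run:
```python
from go import *
deltas([])
ims=[]
for n,o in(("top",(297,199)),("side",(248,177))):
    c=r.camera(n);x0,y0=o
    ims.append(cv2.resize(c["pixels"][y0:y0+100,x0:x0+80,::-1],None,fx=5,fy=5,interpolation=cv2.INTER_CUBIC))
cv2.imwrite("pics/h4.png",np.hstack(ims))
```

```text
t 8.2 at [ 0.5743 -0.1581  0.1335] Xsq [0.8071 0.1293 0.5761] F [ 0.2425 -0.2673  0.2565] w 0.0566386111246392 0.0
```

View pics/h4.png

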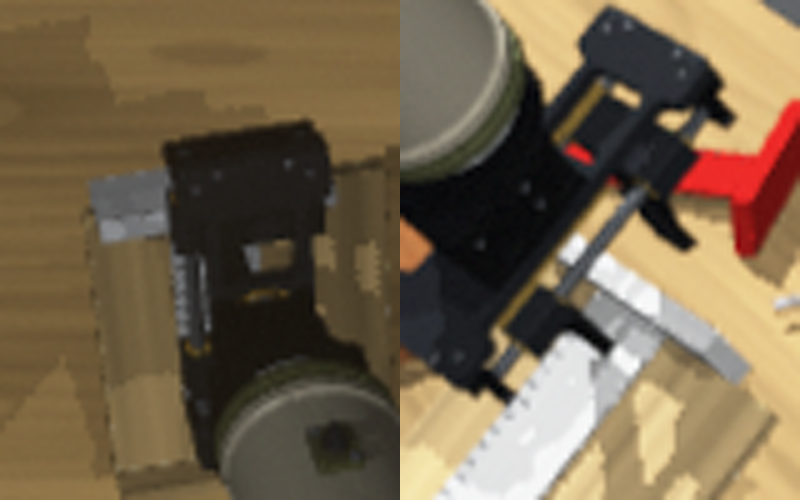

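>>> play_rows(
  claw=[0.35, 0.35, 0.35, 0.35],
  delta_pos=[
    [0, 0, 0.01],
    [0, 0, 0.01],
    [0, 0, 0.01],
    [0, 0, 0],
  ],
  delta_rot=[
    [0, 0, 0],
    [0, 0, 0],
    [0, 0, 0],
    [0, 0, 0],
  ],
)

```text
time: 8.7
ee_pos: [0.5777, -0.1575, 0.1285]
eef_rot: [0.619, 0.725, 0.229, 0.197]
ft_force: [-0.2, -0.9, -0.1]
width: 0.0565
grip_force: 0.0
```

>>> play_rows(
  claw=[0.35, 0.35, 0.35],
  delta_pos=[
    [0, 0, 0.01],
    [0, 0, 0.01],
    [0, 0, 0],
  ],
  delta_rot=[
    [0, 0, 0],
    [0, 0, 0],
    [0, 0, 0],
  ],
)

```text
time: 9.0
ee_pos: [0.5793, -0.1576, 0.127]
eef_rot: [0.619, 0.725, 0.231, 0.196]
ft_force: [-36.5, 3.0, 37.9]
width: 0.057
grip_force: 25.7
```

>>> play_rows(
  claw=[0.35, 0.35, 1, 1, 1, 1, 1, 1],
  delta_pos=[
    [0, 0, -0.025],
    [0, 0, 0],
    [0, 0, 0],
    [0, 0, 0],
    [0, 0, 0],
    [0, 0, 0],
    [0, 0, 0],
    [0, 0, 0],
  ],
  delta_rot=[
    [0, 0, 0],
    [0, 0, 0],
    [0, 0, 0],
    [0, 0, 0],
    [0, 0, 0],
    [0, 0, 0],
    [0, 0, 0],
    [0, 0, 0],
  ],
  squeeze=10,
)

```text
time: 9.8
ee_pos: [0.5769, -0.1577, 0.1293]
eef_rot: [0.619, 0.725, 0.229, 0.196]
ft_force: [-5.9, -0.4, -1.0]
width: 0.0166
grip_force: 2.6
```

>>> play_rows(
  claw=[1, 1, 1, 1],
  delta_pos=[
    [0, 0, 0],
    [0, 0, 0],
    [0, 0, 0],
    [0, 0, 0],
  ],
  delta_rot=[
    [0, 0, 0],
    [0, 0, 0],
    [0, 0, 0],
    [0, 0, 0],
  ],
)

```text
time: 10.2
ee_pos: [0.5763, -0.1577, 0.129]
eef_rot: [0.619, 0.725, 0.229, 0.196]
ft_force: [-6.2, -0.6, 0.7]
width: 0.0139
grip_force: 10.0
```

>>> play_rows(
  claw=[1, 1, 1, 1, 1, 1, 1, 1],
  delta_pos=[
    [0, 0, 0],
    [0, 0, 0],
    [0, 0.02, -0.02],
    [0, 0, -0.05],
    [0, 0, -0.1],
    [0, 0, -0.1],
    [0, 0, -0.1],
    [0, 0, 0],
  ],
  delta_rot=[
    [0, 0, 0],
    [0, 0, 0],
    [0, 0, 0],
    [0, 0, 0],
    [0, 0, 0],
    [0, 0, 0],
    [0, 0, 0],
    [0, 0, 0],
  ],
  squeeze=40,
)

```text
time: 11.0
ee_pos: [0.5385, -0.1648, 0.195]
eef_rot: [0.619, 0.724, 0.23, 0.198]
ft_force: [1.0, -1.1, -4.9]
width: 0.0135
grip_force: 40.0
```

Run:
```python
from go import *
P=np.array(r.read_state()["ee_pos"])
print(np.rad2deg(np.arctan2(*(np.array([.5778-.3905,.0197-.0324])[::-1]))))
deltas([(P+[0,0,.13],(-4,0))])
```

```text
-3.879040611297119
t 11.0 at [ 0.5385 -0.1648  0.195 ] Xsq [0.8051 0.1282 0.5792] F [ 1.0134 -1.1199 -4.9403] w 0.013458066417609868 39.97958779335022
shift [-0.0014  0.3765 -0.5299] rows>= 2.6000000000000005
turn [ 0.1959 -0.0216  0.0699] rows>= 4.381112581253547
```

>>> play_rows(
  claw=[1, 1, 1, 1, 1, 1, 1, 1],
  delta_pos=[
    [0, 0.12, -0.17],
    [0, 0.12, -0.17],
    [0, 0.12, -0.17],
    [0, 0, 0],
    [0, 0, 0],
    [0, 0, 0],
    [0, 0, 0],
    [0, 0, 0],
  ],
  delta_rot=[
    [0, 0, 0],
    [0, 0, 0],
    [0, 0, 0],
    [0.04, -0.004, 0.014],
    [0.04, -0.004, 0.014],
    [0.04, -0.004, 0.014],
    [0.04, -0.004, 0.014],
    [0.04, -0.004, 0.014],
  ],
)

```text
time: 11.8
ee_pos: [0.5394, -0.1626, 0.317]
eef_rot: [0.73, 0.683, -0.006, -0.009]
ft_force: [-0.2, -1.6, -4.4]
width: 0.0135
grip_force: 40.0
```

Run:
```python
from go import *
# far and near long edges of the board from colour, sub-pixel via column-wise saturation/hue threshold
for n in("top","side"):
    c=pickle.load(open(n+"0.pkl","rb"));h=cv2.cvtColor(c["pixels"],cv2.COLOR_RGB2HSV)
    m=cv2.inRange(h,(8,140,60),(15,255,255))
    lab,k=cv2.connectedComponents(m)[0:2]
    st=cv2.connectedComponentsWithStats(m);seed=(240,180) if 0 else None
    i=k[260,180] if n=="top" else k[205,220]
    b=(k==i).astype(np.uint8);print(n,"area",b.sum())
    b=cv2.morphologyEx(b,cv2.MORPH_CLOSE,np.ones((15,15)))
    cs=max(cv2.findContours(b,cv2.RETR_EXTERNAL,cv2.CHAIN_APPROX_NONE)[0],key=cv2.contourArea)[:,0]
    W=plane(c,cs,.024)[:,:2]
    # fit far edge: points at board-x extreme per y slice
    a=np.deg2rad(-4.1);u=np.array([np.cos(a),np.sin(a)]);v=np.array([-u[1],u[0]])
    X,Y=W@u,W@v
    lo,hi=np.percentile(Y,[12,88]);mx,mn=[],[]
    for y in np.arange(lo,hi,.01):
        q=abs(Y-y)<.006
        if q.any(): mx.append((y,X[q].max()));mn.append((y,X[q].min()))
    for nm,L in(("far",mx),("near",mn)):
        L=np.array(L);f=np.polyfit(*L.T,1);res=L[:,1]-np.polyval(f,L[:,0]);g=abs(res)<.003;f=np.polyfit(*L[g].T,1)
        print(nm,"yaw",-4.1-np.rad2deg(np.arctan(f[0])),"X at mid",np.polyval(f,(Y.max()+Y.min())/2),"Y range",Y.min(),Y.max())
deltas([(None,(-4.1,0)),((.5963,.1035,.325),None),((.5963,.1035,.10),None)])
```

```text
top area 6593
far yaw -4.038380926888982 X at mid 0.5747079500329851 Y range 0.059613482548421484 0.4209101518629006
near yaw -4.0390296813102715 X at mid 0.38629294008262915 Y range 0.059613482548421484 0.4209101518629006
side area 3211
far yaw -3.9926618070453026 X at mid 0.5704949405178488 Y range 0.03262509465662593 0.41752623657458604
near yaw -4.200758380979759 X at mid 0.37981690154750647 Y range 0.03262509465662593 0.41752623657458604
t 11.8 at [ 0.5394 -0.1626  0.317 ] Xsq [ 0.9975 -0.0671 -0.021 ] F [-0.1763 -1.5764 -4.3779] w 0.013536181338537474 39.978893995285034
turn [-0.0067 -0.0009  0.0014] rows>= 0.14466277965294166
shift [ 1.3474  0.1888 -0.0401] rows>= 5.444644495599869
shift [0.    0.    1.125] rows>= 4.5
```

>>> play_rows(
  claw=[1, 1, 1, 1, 1, 1, 1, 1],
  delta_pos=[
    [0, 0, 0],
    [0.225, 0.0315, 0],
    [0.225, 0.0315, 0],
    [0.225, 0.0315, 0],
    [0.225, 0.0315, 0],
    [0.225, 0.0315, 0],
    [0.225, 0.0315, 0],
    [0, 0, 0],
  ],
  delta_rot=[
    [-0.0067, -0.0009, 0.0017],
    [0, 0, 0],
    [0, 0, 0],
    [0, 0, 0],
    [0, 0, 0],
    [0, 0, 0],
    [0, 0, 0],
    [0, 0, 0],
  ],
)

```text
time: 12.6
ee_pos: [0.5953, 0.1121, 0.3157]
eef_rot: [0.728, 0.685, 0.003, -0.0]
ft_force: [-0.4, -0.1, -4.4]
width: 0.0136
grip_force: 40.0
```

>>> play_rows(
  claw=[1, 1, 1, 1, 1, 1],
  delta_pos=[
    [0, 0, 0.22],
    [0, 0, 0.22],
    [0, 0, 0.22],
    [0, 0, 0.22],
    [0, 0, 0.1],
    [0, 0, 0],
  ],
  delta_rot=[
    [0, 0, 0],
    [0, 0, 0],
    [0, 0, 0],
    [0, 0, 0],
    [0, 0, 0],
    [0, 0, 0],
  ],
)

```text
time: 13.2
ee_pos: [0.594, 0.1026, 0.1177]
eef_rot: [0.732, 0.681, -0.001, 0.0]
ft_force: [-0.4, -0.3, -3.3]
width: 0.0139
grip_force: 40.0
```

Run:
```python
from go import *
deltas([((.5963,.1035,.10),(-4.05,0))])
P=np.array(r.read_state()["ee_pos"]);M=R.from_quat(r.read_state()["eef_rot"]).as_matrix()
O=P-.0174*M[:,2]-.007*M[:,1]
sq=lambda x,y,z:O+M@np.array([-y*-1,x,-z])  # tool x = y_sq x ... printed below
print("tool x",M[:,0])
ys=-M[:,0] if M[1,0]<0 else M[:,0]
ims=[]
for n,o in(("top",(170,195)),("side",(180,150))):
    c=r.camera(n);x0,y0=o;pickle.dump(c,open(n+"3.pkl","wb"))
    a=cv2.resize(c["pixels"][y0:y0+120,x0:x0+100,::-1],None,fx=4,fy=4,interpolation=cv2.INTER_CUBIC)
    for q in((-.15,.025,.005),(-.15,-.025,.005),(.014,.065,.027),(.014,-.065,.027),(0,.065,.027),(0,-.065,.027)):
        w=O+q[0]*M[:,1]+q[1]*ys-q[2]*M[:,2];u=(proj(c,w)[0]-o+.5)*4-.5
        cv2.drawMarker(a,tuple(np.round(u).astype(int).tolist()),(0,255,0),0,8)
    ims.append(a)
cv2.imwrite("pics/p1.png",np.hstack(ims))
```

```text
t 13.2 at [0.594  0.1026 0.1177] Xsq [ 0.9974 -0.0717 -0.0007] F [-0.432  -0.2995 -3.3424] w 0.013887309280001585 39.981805086135864
shift [0.0052 0.0112 0.0887] rows>= 0.358242971708646
turn [-0.0002  0.0003 -0.0004] rows>= 0.010985531778662625
tool x [ 0.0717  0.9974 -0.001 ]
```

View pics/p1.png

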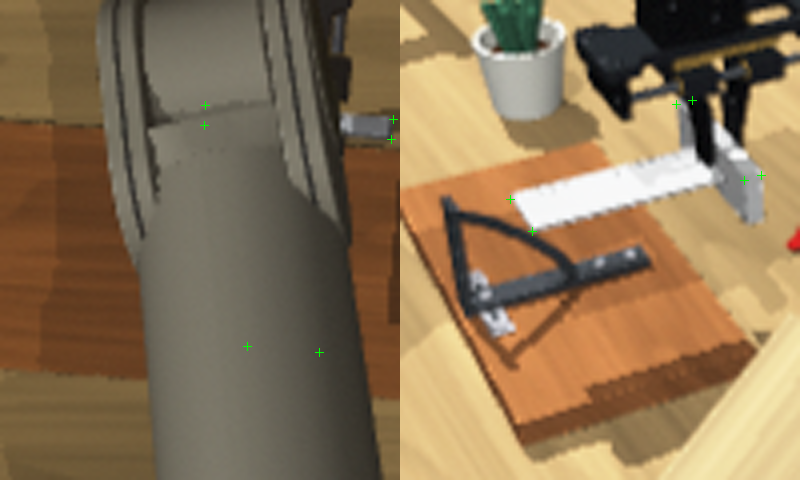

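The held square projects within about 1 px of where it appears in the side view (blade tip at (515,192) and (530,228), fence end near (750,180)). The hand-to-square offset is therefore good, so I'll lower it.

>>> play_rows(
  claw=[1, 1, 1, 1, 1, 1, 1],
  delta_pos=[
    [0, 0.01, 0.1],
    [0, 0, 0.1],
    [0, 0, 0.1],
    [0, 0, 0.1],
    [0, 0, 0.04],
    [0, 0, 0],
    [0, 0, 0],
  ],
  delta_rot=[
    [0, 0, 0],
    [0, 0, 0],
    [0, 0, 0],
    [0, 0, 0],
    [0, 0, 0],
    [0, 0, 0],
    [0, 0, 0],
  ],
)

```text
time: 14.0
ee_pos: [0.5999, 0.103, 0.0353]
eef_rot: [0.732, 0.681, 0.003, 0.002]
ft_force: [0.7, 0.9, -3.2]
width: 0.0136
grip_force: 40.0
```

Run:
```python
from go import *
deltas([((.5963,.1035,.0066),(-4.05,0))])
```

```text
t 14.0 at [0.5999 0.103  0.0353] Xsq [ 0.9974 -0.0724  0.0065] F [ 0.657   0.9113 -3.179 ] w 0.01359220348273534 39.981892704963684
shift [ 0.0009 -0.019   0.1435] rows>= 0.5791395838106405
turn [ 0.0021 -0.0004 -0.0006] rows>= 0.04567965712876142
```

>>> play_rows(
  claw=[1, 1, 1, 1, 1, 1],
  delta_pos=[
    [0, -0.015, 0.05],
    [0, 0, 0.04],
    [0, 0, 0.02],
    [0, 0, 0.005],
    [0, 0, 0],
    [0, 0, 0],
  ],
  delta_rot=[
    [0.002, 0, 0],
    [0, 0, 0],
    [0, 0, 0],
    [0, 0, 0],
    [0, 0, 0],
    [0, 0, 0],
  ],
)

```text
time: 14.6
ee_pos: [0.596, 0.1031, 0.0108]
eef_rot: [0.732, 0.681, -0.0, -0.001]
ft_force: [0.0, 0.8, -3.5]
width: 0.014
grip_force: 40.0
```

Run:
```python
from go import *
deltas([((.5963,.1035,.0066),(-4.05,0))])
```

```text
t 14.6 at [0.596  0.1031 0.0108] Xsq [ 0.9974 -0.0724 -0.0018] F [ 0.0228  0.8359 -3.4653] w 0.01403270671392482 39.98203754425049
shift [0.0023 0.0015 0.0211] rows>= 0.08512358378385954
turn [-0.0006 -0.0001 -0.0006] rows>= 0.017151082218445943
```

Now feel for the board in 0.6 mm steps.

>>> play_rows(
  claw=[1, 1, 1, 1, 1],
  delta_pos=[
    [0, 0, 0.005],
    [0, 0, 0.004],
    [0, 0, 0.004],
    [0, 0, 0.003],
    [0, 0, 0],
  ],
  delta_rot=[
    [0, 0, 0],
    [0, 0, 0],
    [0, 0, 0],
    [0, 0, 0],
    [0, 0, 0],
  ],
)

```text
time: 15.1
ee_pos: [0.5957, 0.103, 0.0073]
eef_rot: [0.732, 0.681, -0.001, -0.001]
ft_force: [0.9, -0.7, -3.5]
width: 0.0137
grip_force: 40.0
```

>>> play_rows(
  claw=[1, 1, 1],
  delta_pos=[
    [0, 0, 0.004],
    [0, 0, 0],
    [0, 0, 0],
  ],
  delta_rot=[
    [0, 0, 0],
    [0, 0, 0],
    [0, 0, 0],
  ],
)

```text
time: 15.4
ee_pos: [0.5957, 0.103, 0.0066]
eef_rot: [0.732, 0.681, -0.001, -0.001]
ft_force: [-0.7, -0.6, -3.6]
width: 0.0138
grip_force: 40.0
```

>>> play_rows(
  claw=[1, 1, 1],
  delta_pos=[
    [0, 0, 0.004],
    [0, 0, 0],
    [0, 0, 0],
  ],
  delta_rot=[
    [0, 0, 0],
    [0, 0, 0],
    [0, 0, 0],
  ],
)

```text
time: 15.7
ee_pos: [0.5958, 0.103, 0.0058]
eef_rot: [0.732, 0.681, -0.001, -0.001]
ft_force: [0.3, 0.4, -2.7]
width: 0.0139
grip_force: 40.0
```

>>> play_rows(
  claw=[1, 1, 1],
  delta_pos=[
    [0, 0, 0.004],
    [0, 0, 0],
    [0, 0, 0],
  ],
  delta_rot=[
    [0, 0, 0],
    [0, 0, 0],
    [0, 0, 0],
  ],
)

```text
time: 16.0
ee_pos: [0.5959, 0.1031, 0.0056]
eef_rot: [0.732, 0.681, -0.0, -0.001]
ft_force: [-3.1, 0.4, 5.7]
width: 0.0142
grip_force: 40.0
```

>>> play_rows(
  claw=[1, 1, 1],
  delta_pos=[
    [0, 0, 0.004],
    [0, 0, 0],
    [0, 0, 0],
  ],
  delta_rot=[
    [0, 0, 0],
    [0, 0, 0],
    [0, 0, 0],
  ],
)

```text
time: 16.3
ee_pos: [0.5959, 0.1031, 0.0055]
eef_rot: [0.732, 0.681, -0.0, -0.001]
ft_force: [-6.6, -0.5, 13.4]
width: 0.0137
grip_force: 40.0
```

>>> play_rows(
  claw=[1, 1, 1],
  delta_pos=[
    [0, 0, 0.004],
    [0, 0, 0],
    [0, 0, 0],
  ],
  delta_rot=[
    [0, 0, 0],
    [0, 0, 0],
    [0, 0, 0],
  ],
)

```text
time: 16.6
ee_pos: [0.596, 0.1031, 0.0054]
eef_rot: [0.732, 0.681, -0.0, -0.001]
ft_force: [-8.6, -1.0, 19.5]
width: 0.0136
grip_force: 40.1
```

>>> play_rows(
  claw=[1, 1, 1, 1],
  delta_pos=[
    [0, 0, -0.01],
    [0, -0.005, 0],
    [0, -0.005, 0],
    [0, 0, 0],
  ],
  delta_rot=[
    [0, 0, 0],
    [0, 0, 0],
    [0, 0, 0],
    [0, 0, 0],
  ],
  squeeze=25,
)

```text
time: 17.0
ee_pos: [0.5945, 0.1032, 0.0057]
eef_rot: [0.732, 0.681, 0.0, -0.0]
ft_force: [2.6, -0.1, 1.1]
width: 0.0136
grip_force: 25.0
```

>>> play_rows(
  claw=[1, 1, 1, 1],
  delta_pos=[
    [0, -0.004, 0],
    [0, 0, 0],
    [0, -0.004, 0],
    [0, 0, 0],
  ],
  delta_rot=[
    [0, 0, 0],
    [0, 0, 0],
    [0, 0, 0],
    [0, 0, 0],
  ],
)

```text
time: 17.4
ee_pos: [0.5925, 0.1033, 0.0057]
eef_rot: [0.732, 0.681, -0.0, -0.001]
ft_force: [3.2, 0.4, 3.8]
width: 0.0138
grip_force: 25.0
```

>>> play_rows(
  claw=[1, 1, 1, 1],
  delta_pos=[
    [0, -0.004, 0],
    [0, 0, 0],
    [0, -0.004, 0],
    [0, 0, 0],
  ],
  delta_rot=[
    [0, 0, 0],
    [0, 0, 0],
    [0, 0, 0],
    [0, 0, 0],
  ],
)

```text
time: 17.8
ee_pos: [0.5909, 0.1034, 0.0057]
eef_rot: [0.732, 0.681, -0.0, -0.001]
ft_force: [4.9, -0.6, 4.4]
width: 0.0138
grip_force: 25.0
```

>>> play_rows(
  claw=[1, 1, 1, 1],
  delta_pos=[
    [0, -0.004, -0.002],
    [0, 0, 0],
    [0, -0.004, 0],
    [0, 0, 0],
  ],
  delta_rot=[
    [0, 0, 0],
    [0, 0, 0],
    [0, 0, 0],
    [0, 0, 0],
  ],
)

```text
time: 18.2
ee_pos: [0.5902, 0.1034, 0.0058]
eef_rot: [0.732, 0.681, 0.0, 0.0]
ft_force: [12.0, 0.2, -2.6]
width: 0.0136
grip_force: 25.0
```

>>> play_rows(
  claw=[1, 1, 1, 1],
  delta_pos=[
    [0, -0.004, 0],
    [0, 0, 0],
    [0, -0.004, 0],
    [0, 0, 0],
  ],
  delta_rot=[
    [0, 0, 0],
    [0, 0, 0],
    [0, 0, 0],
    [0, 0, 0],
  ],
)

```text
time: 18.6
ee_pos: [0.5903, 0.1034, 0.0059]
eef_rot: [0.732, 0.681, 0.002, 0.001]
ft_force: [19.0, 0.3, -9.7]
width: 0.0139
grip_force: 25.0
```

>>> play_rows(
  claw=[1, 1, 1, 1],
  delta_pos=[
    [0, -0.004, 0],
    [0, 0, 0],
    [0, -0.004, 0],
    [0, 0, 0],
  ],
  delta_rot=[
    [0, 0, 0],
    [0, 0, 0],
    [0, 0, 0],
    [0, 0, 0],
  ],
)

```text
time: 19.0
ee_pos: [0.5903, 0.1034, 0.0063]
eef_rot: [0.732, 0.681, 0.003, 0.002]
ft_force: [26.6, -0.2, -11.9]
width: 0.0141
grip_force: 25.0
```

```bash
cat > y.py <<'E'
from go import *
s=r.read_state();M=R.from_quat(s["eef_rot"]).as_matrix()
print("yaw",np.rad2deg(np.arctan2(M[1,1],M[0,1])),"pitch",np.rad2deg(M[2,1]),"roll",np.rad2deg(M[2,0]),"F",np.array(s["ft_force"]),"T",np.array(s["torque"]),s["ee_pos"])
E
python3 y.py
```

```text
yaw -4.191165590997056 pitch 0.4043231791981674 roll 0.07142478989002979 F [ 26.6279  -0.2257 -11.923 ] T [-0.1018 -5.6238  0.0459] [0.5903 0.1034 0.0063]
```

>>> play_rows(
  claw=[1, 1, 1],
  delta_pos=[
    [0, 0.011, 0],
    [0, 0, 0],
    [0, 0, 0],
  ],
  delta_rot=[
    [0, 0, 0],
    [0, 0, 0],
    [0, 0, 0],
  ],
)

```text
time: 19.3
ee_pos: [0.5903, 0.1035, 0.0062]
eef_rot: [0.732, 0.681, 0.001, 0.001]
ft_force: [13.6, -0.5, -2.2]
width: 0.0141
grip_force: 25.0
```

```bash
python3 y.py
```

```text
yaw -4.17741446313642 pitch 0.13733917607017304 roll 0.05122147761306625 F [13.6295 -0.4708 -2.2064] T [-0.2181 -3.1429  0.033 ] [0.5903 0.1035 0.0062]
```

>>> play_rows(
  claw=[1, 1, 1, 1, 1, 1, 1, 1],
  delta_pos=[
    [0, 0.004, 0],
    [0.01, 0, 0],
    [0.01, 0, 0],
    [0.01, 0, 0],
    [0.01, 0, 0],
    [0.01, 0, 0],
    [0.01, 0, 0],
    [0, 0, 0],
  ],
  delta_rot=[
    [0, 0, 0],
    [0, 0, 0],
    [0, 0, 0],
    [0, 0, 0],
    [0, 0, 0],
    [0, 0, 0],
    [0, 0, 0],
    [0, 0, 0],
  ],
)

```text
time: 20.1
ee_pos: [0.5908, 0.1119, 0.0058]
eef_rot: [0.733, 0.68, -0.001, 0.001]
ft_force: [9.3, -9.2, 0.9]
width: 0.0137
grip_force: 25.0
```

```bash
python3 y.py
```

```text
yaw -4.294631051241222 pitch -0.008283567198336651 roll -0.1787940351053469 F [ 9.3004 -9.1919  0.8803] T [-2.1775 -2.1205  0.1044] [0.5908 0.1119 0.0058]
```

>>> play_rows(
  claw=[1, 1, 1],
  delta_pos=[
    [0, 0.004, -0.001],
    [0, 0, 0],
    [0, 0, 0],
  ],
  delta_rot=[
    [0, 0, 0],
    [0, 0, 0],
    [0, 0, 0],
  ],
)

```text
time: 20.4
ee_pos: [0.5908, 0.1123, 0.0058]
eef_rot: [0.733, 0.68, -0.002, 0.0]
ft_force: [6.8, -7.9, 1.8]
width: 0.0134
grip_force: 25.0
```

>>> play_rows(
  claw=[1, 1, 1, 1],
  delta_pos=[
    [0.008, 0, 0],
    [0.008, 0, 0],
    [0, 0, 0],
    [0, 0, 0],
  ],
  delta_rot=[
    [0, 0, 0],
    [0, 0, 0],
    [0, 0, 0],
    [0, 0, 0],
  ],
)

```text
time: 20.8
ee_pos: [0.591, 0.1156, 0.0058]
eef_rot: [0.733, 0.68, -0.002, 0.0]
ft_force: [6.4, -6.8, 2.5]
width: 0.014
grip_force: 25.0
```

```bash
python3 y.py
```

```text
yaw -4.271601935843143 pitch -0.09581321781018953 roll -0.15391221017704743 F [ 6.4085 -6.7947  2.5047] T [-1.8679 -1.5439  0.1105] [0.591  0.1156 0.0058]
```

>>> play_rows(
  claw=[1, 1, 1, 1],
  delta_pos=[
    [0, 0.003, -0.003],
    [0, 0, 0],
    [0.008, 0, 0],
    [0, 0, 0],
  ],
  delta_rot=[
    [0, 0, 0],
    [0, 0, 0],
    [0, 0, 0],
    [0, 0, 0],
  ],
)

```text
time: 21.2
ee_pos: [0.5912, 0.1179, 0.0058]
eef_rot: [0.733, 0.68, -0.002, -0.0]
ft_force: [6.7, -6.1, -1.6]
width: 0.0138
grip_force: 25.0
```

```bash
python3 y.py
```

```text
yaw -4.239807090992602 pitch -0.15526758623547587 roll -0.13270037949751973 F [ 6.6774 -6.1361 -1.5831] T [-1.3758 -1.5897  0.0723] [0.5912 0.1179 0.0058]
```

>>> play_rows(
  claw=[1, 1, 1, 1],
  delta_pos=[
    [0, 0.003, -0.001],
    [0.004, 0, 0],
    [0.004, 0, 0],
    [0, 0, 0],
  ],
  delta_rot=[
    [0, 0, 0],
    [0, 0, 0],
    [0, 0, 0],
    [0, 0, 0],
  ],
)

```text
time: 21.6
ee_pos: [0.5913, 0.1198, 0.0058]
eef_rot: [0.733, 0.681, -0.002, -0.001]
ft_force: [4.8, -4.6, -1.5]
width: 0.0142
grip_force: 25.0
```

>>> play_rows(
  claw=[1, 1, 1],
  delta_pos=[
    [0.004, 0, 0],
    [0.004, 0, 0],
    [0, 0, 0],
  ],
  delta_rot=[
    [0, 0, 0],
    [0, 0, 0],
    [0, 0, 0],
  ],
)

```text
time: 21.9
ee_pos: [0.5914, 0.1213, 0.0058]
eef_rot: [0.733, 0.681, -0.002, -0.001]
ft_force: [3.4, -3.3, -2.2]
width: 0.0138
grip_force: 25.0
```

```bash
python3 y.py
```

```text
yaw -4.218256715890737 pitch -0.21846708880954843 roll -0.12688676518329078 F [ 3.3608 -3.3286 -2.1943] T [-1.2568 -1.2821  0.0984] [0.5914 0.1213 0.0058]
```

>>> play_rows(
  claw=[1, 1, 1],
  delta_pos=[
    [0.004, 0, 0],
    [0.004, 0, 0],
    [0, 0, 0],
  ],
  delta_rot=[
    [0, 0, 0],
    [0, 0, 0],
    [0, 0, 0],
  ],
)

```text
time: 22.2
ee_pos: [0.5915, 0.123, 0.0058]
eef_rot: [0.733, 0.681, -0.002, -0.001]
ft_force: [3.7, -4.9, -1.8]
width: 0.0135
grip_force: 25.0
```

>>> play_rows(
  claw=[1, 1, 1],
  delta_pos=[
    [0.004, 0, 0],
    [0.004, 0, 0],
    [0, 0, 0],
  ],
  delta_rot=[
    [0, 0, 0],
    [0, 0, 0],
    [0, 0, 0],
  ],
)

```text
time: 22.5
ee_pos: [0.5917, 0.1245, 0.0058]
eef_rot: [0.733, 0.681, -0.002, -0.001]
ft_force: [5.7, -4.6, -0.3]
width: 0.0138
grip_force: 25.0
```

>>> play_rows(
  claw=[1, 1],
  delta_pos=[
    [0.004, 0, 0],
    [0, 0, 0],
  ],
  delta_rot=[
    [0, 0, 0],
    [0, 0, 0],
  ],
)

```text
time: 22.7
ee_pos: [0.5917, 0.1253, 0.0058]
eef_rot: [0.733, 0.681, -0.002, -0.001]
ft_force: [5.1, -4.5, -1.0]
width: 0.0139
grip_force: 25.0
```

>>> play_rows(
  claw=[1, 1, 1],
  delta_pos=[
    [0.004, 0.002, 0],
    [0.004, 0, 0],
    [0, 0, 0],
  ],
  delta_rot=[
    [0, 0, 0],
    [0, 0, 0],
    [0, 0, 0],
  ],
)

```text
time: 23.0
ee_pos: [0.5919, 0.127, 0.0057]
eef_rot: [0.733, 0.681, -0.002, -0.001]
ft_force: [3.2, -4.8, -0.1]
width: 0.0136
grip_force: 25.0
```

>>> play_rows(
  claw=[1, 1],
  delta_pos=[
    [0.004, 0, 0],
    [0, 0, 0],
  ],
  delta_rot=[
    [0, 0, 0],
    [0, 0, 0],
  ],
)

```text
time: 23.2
ee_pos: [0.5919, 0.1278, 0.0057]
eef_rot: [0.733, 0.681, -0.002, -0.001]
ft_force: [2.4, -5.7, -0.8]
width: 0.0138
grip_force: 25.0
```

>>> play_rows(
  claw=[1, 1],
  delta_pos=[
    [0.004, 0, 0],
    [0, 0, 0],
  ],
  delta_rot=[
    [0, 0, 0],
    [0, 0, 0],
  ],
)

```text
time: 23.4
ee_pos: [0.592, 0.1285, 0.0057]
eef_rot: [0.733, 0.681, -0.002, -0.001]
ft_force: [4.0, -4.8, 0.2]
width: 0.0137
grip_force: 25.0
```

>>> play_rows(
  claw=[1, 1],
  delta_pos=[
    [0.004, 0, 0],
    [0, 0, 0],
  ],
  delta_rot=[
    [0, 0, 0],
    [0, 0, 0],
  ],
)

```text
time: 23.6
ee_pos: [0.592, 0.1294, 0.0058]
eef_rot: [0.733, 0.681, -0.002, -0.001]
ft_force: [3.0, -4.5, 0.6]
width: 0.0136
grip_force: 25.0
```

>>> play_rows(
  claw=[1, 1],
  delta_pos=[
    [0.004, 0.001, -0.001],
    [0, 0, 0],
  ],
  delta_rot=[
    [0, 0, 0],
    [0, 0, 0],
  ],
)

```text
time: 23.8
ee_pos: [0.5922, 0.1311, 0.0058]
eef_rot: [0.732, 0.681, -0.002, -0.001]
ft_force: [2.6, -2.0, -3.2]
width: 0.0136
grip_force: 25.0
```

>>> play_rows(
  claw=[1, 1],
  delta_pos=[
    [0.004, 0, 0],
    [0, 0, 0],
  ],
  delta_rot=[
    [0, 0, 0],
    [0, 0, 0],
  ],
)

```text
time: 24.0
ee_pos: [0.5924, 0.1333, 0.0063]
eef_rot: [0.732, 0.681, -0.001, -0.002]
ft_force: [0.8, -0.5, -3.5]
width: 0.0141
grip_force: 25.0
```

>>> play_rows(
  claw=[1, 1],
  delta_pos=[
    [0.004, 0, 0],
    [0, 0, 0],
  ],
  delta_rot=[
    [0, 0, 0],
    [0, 0, 0],
  ],
)

```text
time: 24.2
ee_pos: [0.5926, 0.1337, 0.0065]
eef_rot: [0.732, 0.681, -0.001, -0.001]
ft_force: [-0.5, -1.5, -3.9]
width: 0.0138
grip_force: 25.0
```

```bash
python3 y.py
```

```text
yaw -4.130916352986855 pitch -0.2286913437936936 roll -0.007532303320649948 F [-0.5419 -1.524  -3.9186] T [-0.4104  0.0577  0.0265] [0.5926 0.1337 0.0065]
```

>>> play_rows(
  claw=[1, 1],
  delta_pos=[
    [0.004, 0, 0],
    [0, 0, 0],
  ],
  delta_rot=[
    [0, 0, 0],
    [0, 0, 0],
  ],
)

```text
time: 24.4
ee_pos: [0.5928, 0.134, 0.0066]
eef_rot: [0.732, 0.681, -0.002, -0.001]
ft_force: [-3.3, -3.1, -4.5]
width: 0.0137
grip_force: 25.0
```

>>> play_rows(
  claw=[1, 1],
  delta_pos=[
    [0.004, 0, 0],
    [0, 0, 0],
  ],
  delta_rot=[
    [0, 0, 0],
    [0, 0, 0],
  ],
)

```text
time: 24.6
ee_pos: [0.5929, 0.1341, 0.0066]
eef_rot: [0.732, 0.681, -0.002, -0.001]
ft_force: [-3.6, -5.2, -3.8]
width: 0.014
grip_force: 25.1
```

>>> play_rows(
  claw=[1, 1],
  delta_pos=[
    [0.004, 0, 0],
    [0, 0, 0],
  ],
  delta_rot=[
    [0, 0, 0],
    [0, 0, 0],
  ],
)

```text
time: 24.8
ee_pos: [0.593, 0.1342, 0.0066]
eef_rot: [0.733, 0.681, -0.002, -0.001]
ft_force: [-3.7, -7.7, -2.4]
width: 0.0137
grip_force: 25.1
```

Run:
```python
import y
from go import *
c=r.camera("side");pickle.dump(c,open("side5.pkl","wb"))
h=cv2.cvtColor(c["pixels"],cv2.COLOR_RGB2HSV)
# brightness along lines across the leg: world board frame points near leg x=+20..60 at z=.03
u=np.array([np.cos(np.deg2rad(-4.05)),np.sin(np.deg2rad(-4.05))]);v=np.array([-u[1],u[0]])
s=r.read_state();P=np.array(s["ee_pos"]);O=P[:2]-.007*u
for bx in(-.05,-.065):
    L=[]
    for dy in np.arange(-.03,.07,.003):
        w=np.r_[O+bx*u+dy*v,.030];q=np.round(proj(c,w)[0]).astype(int);L.append(int(h[q[1],q[0],2]))
    print(bx,L)
```

```text
yaw -4.200725170792591 pitch -0.217942787248425 roll -0.11577614632126408 F [-3.6982 -7.6874 -2.3635] T [-1.8161  0.7552  0.2702] [0.593  0.1342 0.0066]
-0.05 [137, 231, 233, 248, 248, 248, 248, 242, 234, 232, 232, 232, 233, 233, 234, 234, 230, 205, 121, 121, 79, 79, 107, 81, 84, 84, 77, 135, 135, 166, 166, 170, 171, 164]
-0.065 [142, 160, 237, 237, 248, 248, 248, 248, 248, 248, 248, 248, 249, 249, 248, 248, 211, 211, 108, 109, 109, 89, 92, 108, 108, 146, 146, 165, 170, 191, 191, 191, 166, 166]
```

>>> play_rows(
  claw=[1, 1, 1],
  delta_pos=[
    [-0.004, -0.003, 0.002],
    [0, -0.002, 0.002],
    [0, 0, 0],
  ],
  delta_rot=[
    [-0.0012, 0, 0],
    [0, 0, 0],
    [0, 0, 0],
  ],
)

```text
time: 25.15
ee_pos: [0.5931, 0.134, 0.0066]
eef_rot: [0.733, 0.681, 0.001, 0.001]
ft_force: [-0.9, -6.1, -1.4]
width: 0.0137
grip_force: 25.0
```

```bash
python3 y.py
```

```text
yaw -4.202039321270333 pitch 0.13361939374555684 roll -0.042783273486153184 F [-0.932  -6.1296 -1.3758] T [-1.4305  0.3177  0.3354] [0.5931 0.134  0.0066]
```

>>> play_rows(
  claw=[1, 1, 1],
  delta_pos=[
    [-0.002, -0.003, 0.003],
    [0, -0.002, 0.002],
    [0, 0, 0],
  ],
  delta_rot=[
    [0, 0, 0],
    [0, 0, 0],
    [0, 0, 0],
  ],
)

```text
time: 25.45
ee_pos: [0.5928, 0.1339, 0.0059]
eef_rot: [0.733, 0.681, 0.001, 0.001]
ft_force: [1.5, -6.7, -0.0]
width: 0.0139
grip_force: 25.0
```

```bash
python3 y.py
```

```text
yaw -4.2095641059298865 pitch 0.21413130841909597 roll -0.011503903903339004 F [ 1.537  -6.6735 -0.0425] T [-1.3806 -0.1993  0.2347] [0.5928 0.1339 0.0059]
```

>>> play_rows(
  claw=[1, 1, 1],
  delta_pos=[
    [-0.002, -0.003, 0],
    [0, -0.003, 0],
    [0, 0, 0],
  ],
  delta_rot=[
    [0.0008, 0, 0],
    [0, 0, 0],
    [0, 0, 0],
  ],
)

```text
time: 25.75
ee_pos: [0.5925, 0.1338, 0.0061]
eef_rot: [0.733, 0.681, 0.001, 0.001]
ft_force: [5.0, -4.8, -4.5]
width: 0.014
grip_force: 25.0
```

```bash
python3 y.py
```

```text
yaw -4.209461485770247 pitch 0.1789896453750936 roll 0.01774869151224543 F [ 4.9944 -4.7544 -4.5412] T [-1.2059 -1.0985  0.1333] [0.5925 0.1338 0.0061]
```

>>> play_rows(
  claw=[1, 1, 1, 1],
  delta_pos=[
    [-0.001, -0.003, 0.002],
    [-0.001, 0, 0.001],
    [0, 0, 0],
    [0, 0, 0],
  ],
  delta_rot=[
    [0, 0, 0],
    [0, 0, 0],
    [0, 0, 0],
    [0, 0, 0],
  ],
  squeeze=12,
)

```text
time: 26.15
ee_pos: [0.5925, 0.1338, 0.006]
eef_rot: [0.733, 0.681, 0.002, 0.001]
ft_force: [6.5, -4.0, -1.7]
width: 0.014
grip_force: 12.0
```

>>> play_rows(
  claw=[1, 1, 1],
  delta_pos=[
    [0, 0, 0],
    [0, 0, 0],
    [0, 0, 0],
  ],
  delta_rot=[
    [0, 0, 0],
    [0, 0, 0],
    [0, 0, 0],
  ],
  squeeze=4,
)

```text
time: 26.45
ee_pos: [0.5925, 0.1339, 0.006]
eef_rot: [0.733, 0.681, 0.002, 0.001]
ft_force: [5.8, -4.7, -2.2]
width: 0.014
grip_force: 4.0
```

```bash
python3 y.py
```

```text
yaw -4.2189910841599145 pitch 0.24596741241742032 roll 0.06483230409341349 F [ 5.777  -4.6612 -2.225 ] T [-1.0061 -1.1649 -0.0148] [0.5925 0.1339 0.006 ]
```

Now open partway, slowly, and then rise.

>>> play_rows(
  claw=[0.6, 0.6, 0.6, 0.6, 0.6, 0.6],
  delta_pos=[
    [0, 0, 0],
    [0, 0, 0],
    [0, 0, 0],
    [0, 0, 0],
    [0, 0, 0],
    [0, 0, 0],
  ],
  delta_rot=[
    [0, 0, 0],
    [0, 0, 0],
    [0, 0, 0],
    [0, 0, 0],
    [0, 0, 0],
    [0, 0, 0],
  ],
)

```text
time: 27.05
ee_pos: [0.5897, 0.1345, 0.0046]
eef_rot: [0.732, 0.681, -0.0, -0.0]
ft_force: [0.3, -0.4, 0.4]
width: 0.0347
grip_force: 0.0
```

```bash
python3 y.py
```

```text
yaw -4.149293220854109 pitch -0.05319702179879374 roll 0.025639196377970654 F [ 0.348  -0.4416  0.3663] T [-0.085   0.0844  0.0146] [0.5897 0.1345 0.0046]
```

>>> play_rows(
  claw=[0.6, 0.6, 0.6, 0.6, 0.6, 0.6, 0.6, 0.6],
  delta_pos=[
    [0, 0, -0.02],
    [0, 0, -0.1],
    [0, 0, -0.2],
    [0, 0, -0.22],
    [0, 0, -0.22],
    [0, 0, -0.22],
    [0, 0, -0.1],
    [0, 0, 0],
  ],
  delta_rot=[
    [0, 0, 0],
    [0, 0, 0],
    [0, 0, 0],
    [0, 0, 0],
    [0, 0, 0],
    [0, 0, 0],
    [0, 0, 0],
    [0, 0, 0],
  ],
)

```text
time: 27.85
ee_pos: [0.5916, 0.1346, 0.2249]
eef_rot: [0.732, 0.681, 0.003, 0.001]
ft_force: [0.2, -0.2, -0.6]
width: 0.0348
grip_force: 0.0
```

>>> play_rows(
  claw=[0.6, 0.6, 0.6, 0.6, 0.6, 0.6, 0.6, 0.6],
  delta_pos=[
    [-0.24, 0, 0],
    [-0.24, 0, 0],
    [-0.24, 0, 0],
    [-0.24, 0, 0],
    [-0.24, 0, 0],
    [-0.24, 0, 0],
    [-0.24, 0, 0],
    [0, 0, 0],
  ],
  delta_rot=[
    [0, 0, 0],
    [0, 0, 0],
    [0, 0, 0],
    [0, 0, 0],
    [0, 0, 0],
    [0, 0, 0],
    [0, 0, 0],
    [0, 0, 0],
  ],
)

```text
time: 28.65
ee_pos: [0.5628, -0.2093, 0.2198]
eef_rot: [0.736, 0.677, -0.002, 0.0]
ft_force: [-0.8, 0.7, 0.3]
width: 0.0348
grip_force: 0.0
```

Run:
```python
from go import *
ims=[]
for n,o in(("top",(150,205)),("side",(180,170))):
    c=r.camera(n);x0,y0=o;pickle.dump(c,open(n+"9.pkl","wb"))
    ims.append(cv2.resize(c["pixels"][y0:y0+110,x0:x0+125,::-1],(400,352),interpolation=cv2.INTER_CUBIC))
cv2.imwrite("pics/end.png",np.hstack(ims))
print(r.read_state()["time"])
```

```text
28.75
```

View pics/end.png

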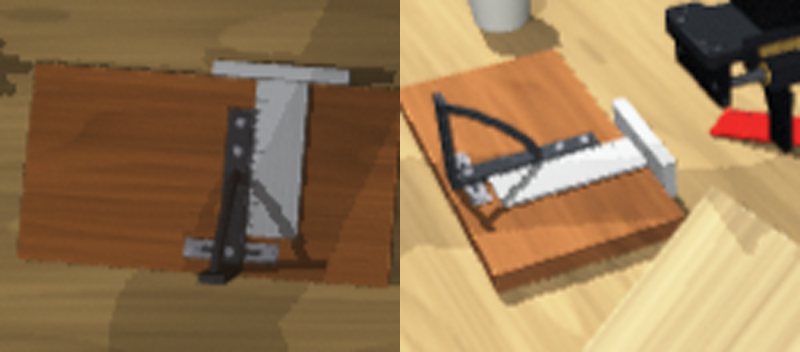

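Run:
```python
from go import *
a=pickle.load(open("top0.pkl","rb"));b=pickle.load(open("top9.pkl","rb"));s=pickle.load(open("side9.pkl","rb"));s0=pickle.load(open("side0.pkl","rb"))
def dark(c,x0,y0,x1,y1):
    g=cv2.cvtColor(c["pixels"],cv2.COLOR_RGB2GRAY)[y0:y1,x0:x1];ys,xs=np.nonzero(g<70);return xs.mean()+x0,ys.mean()+y0,len(xs)
print("leg end top",dark(a,216,236,228,262),dark(b,216,236,228,262))
u=np.array([np.cos(np.deg2rad(-4.05)),np.sin(np.deg2rad(-4.05))]);v=np.array([-u[1],u[0]])
h=cv2.cvtColor(b["pixels"],cv2.COLOR_RGB2HSV);m=((h[...,1]<60)&(h[...,2]>100)).astype(np.uint8)
k=cv2.connectedComponents(m[:, :300])[1];i=k[250,237];ys,xs=np.nonzero(k==i);print("n",len(xs))
W=plane(b,np.c_[xs,ys],.029)[:,:2];X,Y=W@u,W@v
bl=X<X.max()-.045
# -y edge of blade by row
E=[];
for r_ in np.unique(ys[bl]):
    q=bl&(ys==r_);j=np.argmax(xs[q]);E.append((X[q][j],Y[q].min()))
E=np.array(E);f=np.polyfit(E[3:-3,0],E[3:-3,1],1);print("blade edge slope rad rel board",f[0],"Y edge mean",E[3:-3,1].mean())
# fence top: outer edge per column at z=.051
F=[]
for c_ in np.unique(xs):
    q=xs==c_;p=plane(b,[[c_,ys[q].min()-.5]],.051)[0,:2];F.append((p@v,p@u))
F=np.array(F);F=F[F[:,1]>np.median(F[:,1])-.004];g=np.polyfit(F[2:-2,0],F[2:-2,1],1);print("fence slope",g[0],"outer X",F[2:-2,1].mean(),"Y span",F[:,0].min(),F[:,0].max())
```

```text
leg end top (np.float64(223.2134831460674), np.float64(250.35393258426967), 178) (np.float64(223.3815028901734), np.float64(250.34104046242774), 173)
n 778
blade edge slope rad rel board 0.00397671744216388 Y edge mean 0.15426423881848672
fence slope 0.0010068405769208296 outer X 0.5899559758746741 Y span 0.1143366446027167 0.24238237327243708
```

```bash
python3 -c "
from bench import r
print(r.close_job())"
```

```text
the job is handed in; nothing more can be done
None
```

The job is handed in at about 29 s, but no verdict came back. In the last pictures the T-square lies flat on the board, fence against the far edge and blade along the bracket's flat leg, within about 0.004 rad of square. The bracket did not visibly move, and the arm came away without touching anything else.

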